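# Tilt the long spatula out of the short-running utensil drawer

### The job

Take the beech fondue spatula out of the drawer it lies in: pull that drawer out as far as it goes, then tip the spatula handle-up and draw it out slantwise through the short gap between drawer front and top board, without prying it against the board. Finish still gripping it, motionless and level in the air at least 5 cm above the chest's top board, touching nothing but your fingers. Leave the pot, the burner, the stack of bowls and the spoon in the other drawer as they are.

Things in the scene. Friction and masses are not known exactly. Their poses are not given: they have to be found in the camera images.
- chest_front (a point): Fixed low pine chest, 300 deep x 500 wide x 120 high, two shallow drawers side by side. Point: middle of the upper front edge of its pine top board, z = 120. Own x points to the back (drawers slide out to -x), y to the left seen from the robot. The board is 20 thick (underside z = 100) and roofs over all behind its front edge.
- drawer_left (a joint): How far the left drawer (centre line at own y = +121 of chest_front) is out towards own -x, m: 0 shut, 0.15 at its stop. Some 1.5 N of runner friction; it stays where left. Fully out, the gap between drawer front and top board is 150 long; under the board 54 of height are free above the drawer floor.
- drawer_right (a joint): The same for the right drawer (own y = -121). Both are alike: sage-green front 18 thick, 240 wide, z 33 to 97, inner face in the plane of the board's front edge when shut; inside 176 wide, 270 long; floor (dark liner) at z 46; side walls 12 thick, top at z 88.
- drawer_left_knob (a point): Centre of the head of the left drawer's dark round wooden knob, 28 in diameter and 16 long along the pull, on a thinner neck; 22 in front of the drawer's face and 44 below the top of the top board.
- drawer_right_knob (a point): The same for the right drawer's knob.
- spatula_mid (a point): Middle of the beech fondue spatula, 7 above its flat underside; it lies flat lengthwise in either drawer, handle to the front. 220 long (own x: handle end -110, blade end +110), about 55 g, balances 6 from the middle towards the blade. Handle -110 to +48, 18 wide (y) x 14 thick (z, up as it lies); blade +45 to +110, 46 wide x 8 thick with a hole.
- spatula_handle_end (a point): Tip of the spatula's handle, mid-thickness.
- pot: Burgundy ceramic fondue pot on the middle of the chest's top board, 160 in diameter, 85 high, its side at least 30 behind the board's front edge, a stub handle 62 long to the back; origin at the centre of its underside.
- burner: Steel burner with snuffer lid, 116 in diameter, 80 high, on the worktop to one side of the chest; origin at the centre of its underside.
- bowls: Stack of three small stoneware bowls, 116 in diameter, 78 high, on the worktop to the other side of the chest; origin at the centre of its underside.
- spoon_mid (a point): Middle of a steel serving spoon with a black handle, 215 long, lying in the drawer that does not hold the spatula.
Things that resemble listed ones, but are neither listed nor needed, are in the scene too. Leave any blue look-alike of the burner alone. What is shaped like the pot but blue is not meant.

How it is judged:
On the way, in this order (a step that is already met when the one before it is completed fails the run):
1. the drawer that holds the spatula is pulled out to its stop (((y of spatula_mid in the frame of chest_front above 0 m and value of joint drawer_left above 0.14 m) or (y of spatula_mid in the frame of chest_front below 0 m and value of joint drawer_right above 0.14 m))), for 0.2 s.
2. the spatula slants through the gap: handle end raised over the height of the drawer front, blade still under the top board (height (world z) of spatula_handle_end above 0.1 m and x of spatula_mid in the frame of chest_front above -0.095 m and height (world z) of spatula_mid below 0.115 m), for 0.1 s.
At the end, for the whole second after the job is handed in: The spatula is gripped by the fingers and still (under 3 cm/s), its middle higher than 168 mm (5 cm over the top board), level within 20 degrees, touching neither board, pot, burner nor bowls (height (world z) of spatula_mid above 0.168 m and angle between spatula_mid's own x axis and vertical between 1.22 and 1.92 rad and contact force between spatula and the fingers above 1 N and contact force between spatula and pot below 0.1 N and contact force between spatula and burner below 0.1 N and contact force between spatula and bowls below 0.1 N and contact force between spatula and chest_c0 below 0.1 N and linear speed of spatula below 0.03 m/s and angular speed of spatula below 0.2 rad/s); the arm keeps its last pose, push and grip.
It fails at once if the spatula is pried against the top board (more than 25 N) (contact force between spatula and chest_c0 above 25 N).
It fails at once if the pot, the burner or the bowls are shifted by more than 2 cm (distance of any of pot, burner, bowls from where it was at the start of the episode above 0.02 m).
It fails at once if the spoon in the other drawer is shifted by more than 3 cm (distance of spoon_mid from where it was at the start of the episode above 0.03 m).
It also fails if it takes over 48 s, if anything falls off the work surface, if the arm or the gripper's body presses on something with over 40 N, if the wrist force passes 120 N, or if a joint passes its speed limit or range.

### The arm

A 6-joint arm with a two-finger parallel gripper is mounted at the origin on the work surface. World frame = base frame: x ahead of the robot, y to its left, z up, the work surface at z = 0. Lengths are in m, angles in rad, forces in N, time in s.
With the tool pointing down it reaches from about 0.35 to 0.975 m from the base axis. Payload 4.9 kg.
Tool frame: the origin (TCP) lies on the centre line of the jaws, within the pads' length; the fingertips stand 14 mm ahead of it and the grasp point (between the pads) lies 5 mm behind it; z points along the fingers, y is the line along which they close (so a half turn about z gives the same grasp; the last joint's range is limited). The gripper opens to 85 mm and grips with 20 to 120 N. Pads are 22 mm wide; open, the fingers measure 114 mm over their backs; the gripper's body (76 mm by 85 mm) begins 54 mm behind the grasp point. The pads swing forward as they close: fully open they stand 13 mm farther back than shut.
Start: joints at [1.144, 0.053, 1.613, -0, 1.476, -0.119], TCP at [0.189, 0.596, 0.245] pointing down, gripper open.
Joint ranges: [-3.01, 3.01], [-1.01, 2.22], [0.06, 2.58], [-1.02, 4.17], [0.09, 2.62], [-3.14, 3.14]. Speed limits (rad/s): [2.57, 2.57, 3.14, 3.14, 3.14, 3.14].

### API

Orientations are given as a unit quaternion [w, x, y, z].
In Python, from plant import * gives the robot as it stands.
- The arm moves only by the tool send_rows, never from a script. Its argument "steps" is a list of rows, each an object with "translation": the shift along the tool's x, y, z in cm, a list of three; "delta_rot": the turn, a rotation vector about the tool's x, y, z in rad, a list of three; "jaw": the finger opening in cm, from 0 to 8.54. In form: [{"translation": [dx, dy, dz], "delta_rot": [rx, ry, rz], "jaw": jaw}, ...]. A call has exactly 8 rows; each row is the pose to reach, as a shift and turn from the pose commanded when the call began, along the tool's axes at that moment; what a row does not reach only later rows make up. A row lasts 1/10 s, in which the tool goes at most 50 mm and 8.59 degrees, less where a joint would pass 70% of its speed; a pose out of reach is approached as far as the arm can. A call with a gripper value outside its range is refused whole. The fingers move at their own pace and stop on an object; the grip force is fixed at half the most. Time passes only in rows, so rows that repeat a pose let the fingers close, or fill a call up. It gives the time, the measured TCP pose, the force, the opening and the grip force at its end, in the units of the state.
- state(): the state, without advancing time (a new reading comes with each control period).
- grab_frame(name): name is "scene" or "top" or "wrist"; returns a dict with "pixels" (420x560x3 uint8, blue, green, red), "range_z" (420x560 float32, m along the optical axis (not along the pixel's ray), 0 where there is no reading), "fx", "fy", "cx", "cy" (pixels), "rvec" (rotation vector, rad) and "tvec" (3), from world to camera coordinates, as OpenCV has them. Camera axes: x right, y down, z forward; pixel columns grow to the right and rows downward; lengths in m; the calibration is good to about 2 mm. The wrist camera is an equidistant fisheye: a pixel r from the principal point sees the ray r / f radians off the axis. A picture is of the moment at which its call begins.
- job_done(): hands the job in; it is judged then, once.
The state is a dict: "time": time; "joint_pos": joint angles; "joint_vel": joint speeds; "joint_efforts": joint torques, N m; "tool_pos": TCP position; "tool_rot": TCP orientation; "contact_force": force on the tool from outside, world axes, zero at the start; "ft_torque": the same for the moment, N m; "gripper_width": opening from 0.0 (shut) to 1.0 (fully open); "grasp_force": force on a finger pad.
Only numpy, scipy, OpenCV 4.12 (cv2) and the standard library are available. Lean on these libraries where they do the work, as an engineer would, in place of code of your own. Each camera call takes 0.05 s, during which the arm holds its last target. There are 200 camera calls.

## Working session

There is one attempt and no reset: what is moved stays moved. The work goes in short steps, Python scripts to look and compute and a tool call to move; the robot and the scene stay as the last step left them, time stands still between calls to the robot, and variables do not carry over. Pictures are saved under pics/ and viewed, at most 10 in all, crops included, and the job is handed in when it is done.

Besides the shell and the picture viewer there is one more tool, called after "Call:" by a JSON object that holds its "name" and its "arguments", one argument or row to a line. send_rows: Moves the arm, as the interface text tells. Its arguments: {"type":"object","properties":{"steps":{"type":"array","items":{"type":"object","properties":{"translation":{"type":"array","items":{"type":"number"}},"delta_rot":{"type":"array","items":{"type":"number"}},"jaw":{"type":"number"}}}}},"required":["steps"]}

```bash
mkdir -p pics; python3 - <<'E'
from plant import *
import cv2,numpy as np,pickle
print(state())
D={}
for n in("scene","top"):
    f=grab_frame(n);D[n]=f;cv2.imwrite(f"pics/{n}0.png",f["pixels"])
pickle.dump(D,open("f0.pkl","wb"))
for n in D: print(n,[D[n][k] for k in("fx","fy","cx","cy","rvec","tvec")])
E
cat > h.py <<'E'
import cv2,numpy as np
def w(f,u,v,z=None):
    R=cv2.Rodrigues(np.array(f["rvec"],float))[0];t=np.array(f["tvec"],float).ravel()
    ray=np.array([(u-f["cx"])/f["fx"],(v-f["cy"])/f["fy"],1.])
    if z is None:
        return R.T@(ray*f["range_z"][int(round(v)),int(round(u))]-t)
    c=-R.T@t;d=R.T@ray
    return c+d*(z-c[2])/d[2]
E
```

```text
{'time': 0.0, 'joint_pos': array([ 1.14402332e+00,  5.33941135e-02,  1.61431884e+00,  1.42093409e-05,
        1.47602025e+00, -1.18999966e-01]), 'joint_vel': array([-0.00099315, -0.00057608,  0.00012311,  0.00044043, -0.00047451,
        0.00136937]), 'joint_efforts': array([ 6.87654992e-04, -3.93674076e+01, -3.70175421e+01, -7.49842172e-06,
        7.14581736e-03, -1.74710704e-05]), 'tool_pos': array([0.18907758, 0.59507413, 0.24402507]), 'tool_rot': array([-2.95262106e-04,  1.53280458e-01,  9.88182147e-01, -1.02876388e-03]), 'contact_force': array([0.09633506, 0.99375897, 0.08279223]), 'ft_torque': array([ 0.0717026 , -0.00869806, -0.05968312]), 'grasp_force': 0.0, 'gripper_width': 0.9998421222340045}
scene [463.3064394799844, 463.3064394799844, 278.74940013306, 208.0543928025577, array([ 1.52902233,  2.22126066, -0.70701376]), array([ 0.20323951, -0.40223711,  1.68099339])]
top [459.83846897762163, 459.83846897762163, 276.5455021389092, 212.9010865249623, array([ 2.14535354, -2.13478865,  0.21003964]), array([-0.01876479,  0.62447501,  1.24711981])]
```

View pics/scene0.png

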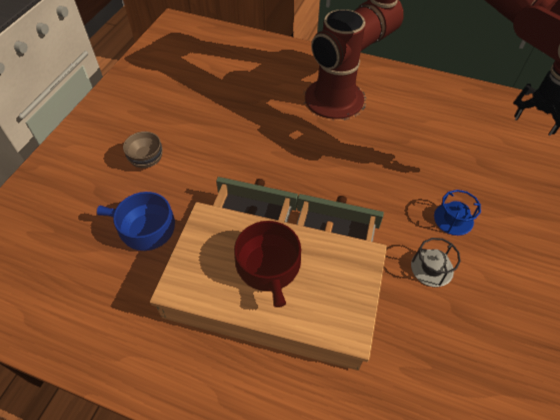

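View pics/top0.png

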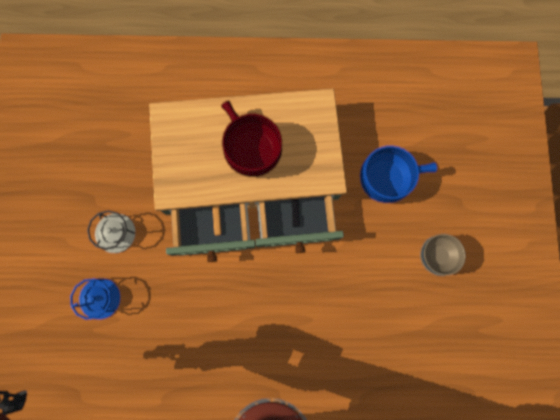

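The scene view shows both drawers ajar. In the top view the board's front edge runs from about (154,210) to (345,192), with knobs at (212,257) and (300,247). Candidates for the spatula are the beech stick in the left drawer at top (217,222) and the black-handled item in the right drawer at (297,212), which is the spoon. I pick the beech one and check it in a crop.

```bash
python3 - <<'E'
import pickle,cv2,numpy as np
from h import *
D=pickle.load(open("f0.pkl","rb"));f=D["top"]
c=f["pixels"][180:275,145:355];cv2.imwrite("pics/crop0.png",cv2.resize(c,None,fx=3.8,fy=3.8,interpolation=cv2.INTER_CUBIC))
for n,u,v,z in[("boardFL",154,211,.12),("boardFR",345,192.5,.12),("boardBL",150,103,.12),("boardBR",334,90,.12),("knobL",212,257,.076),("knobR",300,247,.076)]:
    print(n,w(f,u,v,z).round(4),w(f,u,v).round(4))
for v in range(206,240,4): print(v,[w(f,u,v)[2].round(3) for u in range(209,228,2)])
E
```

```text
boardFL [0.616  0.3134 0.12  ] [0.6365 0.3419 0.0049]
boardFR [ 0.6706 -0.2002  0.12  ] [ 0.6706 -0.2001  0.1202]
boardBL [0.9216 0.3394 0.12  ] [0.9223 0.3399 0.1184]
boardBR [ 0.967  -0.1757  0.12  ] [ 1.0235e+00 -1.9440e-01 -1.0000e-03]
knobL [0.4974 0.1606 0.076 ] [0.4963 0.1589 0.0902]
knobR [ 0.526  -0.0801  0.076 ] [ 0.5248 -0.0792  0.0878]
206 [np.float64(0.048), np.float64(0.049), np.float64(0.057), np.float64(0.061), np.float64(0.06), np.float64(0.042), np.float64(0.049), np.float64(0.04), np.float64(0.049), np.float64(0.05)]
210 [np.float64(0.045), np.float64(0.041), np.float64(0.056), np.float64(0.056), np.float64(0.065), np.float64(0.049), np.float64(0.045), np.float64(0.046), np.float64(0.041), np.float64(0.052)]
214 [np.float64(0.051), np.float64(0.046), np.float64(0.058), np.float64(0.062), np.float64(0.06), np.float64(0.063), np.float64(0.046), np.float64(0.049), np.float64(0.039), np.float64(0.049)]
218 [np.float64(0.047), np.float64(0.046), np.float64(0.054), np.float64(0.056), np.float64(0.067), np.float64(0.059), np.float64(0.046), np.float64(0.046), np.float64(0
[... 298 characters left out ...]
, np.float64(0.062), np.float64(0.059), np.float64(0.047), np.float64(0.046), np.float64(0.047), np.float64(0.045)]
230 [np.float64(0.046), np.float64(0.048), np.float64(0.049), np.float64(0.059), np.float64(0.058), np.float64(0.057), np.float64(0.047), np.float64(0.048), np.float64(0.045), np.float64(0.046)]
234 [np.float64(0.051), np.float64(0.045), np.float64(0.046), np.float64(0.058), np.float64(0.055), np.float64(0.058), np.float64(0.048), np.float64(0.044), np.float64(0.045), np.float64(0.049)]
238 [np.float64(0.043), np.float64(0.048), np.float64(0.048), np.float64(0.047), np.float64(0.044), np.float64(0.047), np.float64(0.048), np.float64(0.049), np.float64(0.043), np.float64(0.044)]
```

View pics/crop0.png

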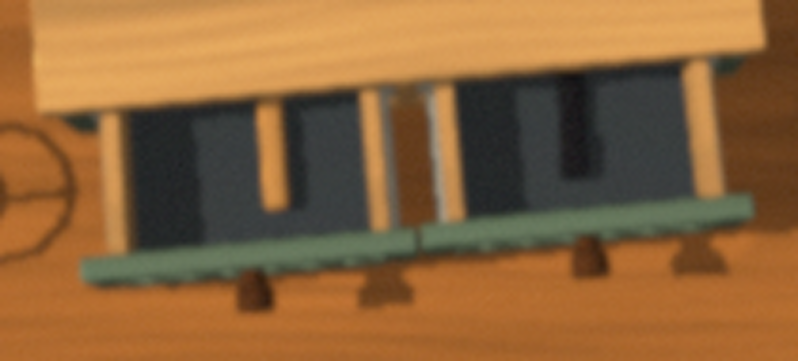

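The crop confirms it: a flat beech handle in the left drawer with its end at crop (276,211), top pixel (217.6,235.5). The right drawer holds the black-handled spoon. The left knob is at crop (255,290).

```bash
cat >> h.py <<'E'
from scipy.spatial.transform import Rotation as Ro
P=lambda cu,cv_:(145+cu/3.8,180+cv_/3.8)
def rot(yaw,th=0):  # tool down, tool x=-own x, th: handle-up tilt
    R0=np.array([[-1,0,0],[0,1,0],[0,0,-1.]])
    return Ro.from_euler('z',yaw)*Ro.from_euler('y',th)*Ro.from_matrix(R0)
def rel(s,p,R):
    q=s["tool_rot"];C=Ro.from_quat([q[1],q[2],q[3],q[0]])
    return (C.inv().apply(np.array(p)-s["tool_pos"])*100).round(2),(C.inv()*R).as_rotvec().round(3)
E
python3 - <<'E'
import pickle
from h import *
from plant import state
f=pickle.load(open("f0.pkl","rb"))["top"]
def p(a,b,z): return w(f,*P(a,b),z)
L=p(40,114,.12);Rr=p(764,48,.12)
d=L-Rr;yaw=np.arctan2(-d[0],d[1]);O=(L+Rr)/2
A=np.array([[np.cos(yaw),np.sin(yaw)],[-np.sin(yaw),np.cos(yaw)]])
print("O",O,"yaw",yaw,"len",np.hypot(*d[:2]))
own=lambda x:A@(x[:2]-O[:2])
for n,a,b,z in[("knob",254,291,.083),("hend",276,211,.06),("hL",258,100,.06),("hR",283,100,.06),("fL",84,262,.097),("fR",413,234,.097),("wall0",383,92,.088),("wall1",388,228,.088)]:
    x=p(a,b,z);print(n,x.round(4),own(x).round(4))
k=p(254,291,.083)
print(rel(state(),[k[0],k[1],.2],rot(yaw)))
# board side edges yaw
a=w(f,334,90,.12);print("yaw side",np.arctan2((a-Rr)[1],(a-Rr)[0]))
E
```

```text
O [0.64450191 0.05321131 0.12      ] yaw 0.1002951978417589 len 0.5150406226830689
knob [0.498  0.1603 0.083 ] [-0.1351  0.1212]
hend [0.5585 0.1485 0.06  ] [-0.0761  0.1034]
hL [0.6412 0.1639 0.06  ] [0.0078 0.1104]
hR [0.6414 0.1454 0.06  ] [0.0061 0.092 ]
fL [0.5168 0.279  0.097 ] [-0.1045  0.2374]
fR [0.5379 0.0468 0.097 ] [-0.1067  0.0043]
wall0 [0.6425 0.0701 0.088 ] [-0.0003  0.017 ]
wall1 [0.5432 0.0651 0.088 ] [-0.0996  0.0219]
(array([-42.61, -32.08,   4.47]), array([-0.002, -0.001, -0.408]))
yaw side 0.09172247280997031
```

Call:
{"name": "send_rows", "arguments": {
  "steps": [
    {"translation": [-5,-4,0.5],"delta_rot": [0,0,-0.1],"jaw": 5},
    {"translation": [-9,-7,1],"delta_rot": [0,0,-0.2],"jaw": 5},
    {"translation": [-13,-10,1.4],"delta_rot": [0,0,-0.3],"jaw": 5},
    {"translation": [-17,-13,1.8],"delta_rot": [0,0,-0.4],"jaw": 5},
    {"translation": [-21,-16,2.2],"delta_rot": [0,0,-0.41],"jaw": 5},
    {"translation": [-25,-19,2.6],"delta_rot": [0,0,-0.41],"jaw": 5},
    {"translation": [-29,-22,3],"delta_rot": [0,0,-0.41],"jaw": 5},
    {"translation": [-33,-25,3.5],"delta_rot": [0,0,-0.41],"jaw": 5}
  ]
}}

```text
time: 0.9
tool_pos: [0.4197, 0.2681, 0.2114]
tool_rot: [0.0, -0.051, 0.999, 0.0]
contact_force: [0.7, 0.6, 0.3]
gripper_width: 0.584
grasp_force: 0.0
```

```bash
python3 - <<'E'
from h import *
from plant import *
s=state();print(s["time"],s["tool_pos"]);print(rel(s,[.498,.1603,.12],rot(.1)),rel(s,[.498,.1603,.071],rot(.1)))
E
```

```text
0.9 [0.41972334 0.26808928 0.21141765]
(array([ -6.68, -11.52,   9.14]), array([0.   , 0.   , 0.002])) (array([ -6.68, -11.52,  14.04]), array([0.   , 0.   , 0.002]))
```

Call:
{"name": "send_rows", "arguments": {
  "steps": [
    {"translation": [-2.5,-4,1],"delta_rot": [0,0,0],"jaw": 5},
    {"translation": [-5,-8,3],"delta_rot": [0,0,0],"jaw": 5},
    {"translation": [-6.7,-11.5,5],"delta_rot": [0,0,0],"jaw": 5},
    {"translation": [-6.7,-11.5,7],"delta_rot": [0,0,0],"jaw": 5},
    {"translation": [-6.7,-11.5,9],"delta_rot": [0,0,0],"jaw": 5},
    {"translation": [-6.7,-11.5,11.5],"delta_rot": [0,0,0],"jaw": 5},
    {"translation": [-6.7,-11.5,13.8],"delta_rot": [0,0,0],"jaw": 5},
    {"translation": [-6.7,-11.5,13.8],"delta_rot": [0,0,0],"jaw": 5}
  ]
}}

```text
time: 1.7
tool_pos: [0.4942, 0.1617, 0.0696]
tool_rot: [-0.004, -0.051, 0.999, -0.001]
contact_force: [-1.3, -0.1, -0.3]
gripper_width: 0.584
grasp_force: 0.0
```

Call:
{"name": "send_rows", "arguments": {
  "steps": [
    {"translation": [0,0,0],"delta_rot": [0,0,0],"jaw": 2},
    {"translation": [0,0,0],"delta_rot": [0,0,0],"jaw": 2},
    {"translation": [0,0,0],"delta_rot": [0,0,0],"jaw": 2},
    {"translation": [0,0,0],"delta_rot": [0,0,0],"jaw": 2},
    {"translation": [0,0,0],"delta_rot": [0,0,0],"jaw": 2},
    {"translation": [0,0,0],"delta_rot": [0,0,0],"jaw": 2},
    {"translation": [0,0,0],"delta_rot": [0,0,0],"jaw": 2},
    {"translation": [0,0,0],"delta_rot": [0,0,0],"jaw": 2}
  ]
}}

```text
time: 2.5
tool_pos: [0.4984, 0.1625, 0.0751]
tool_rot: [0.001, -0.051, 0.999, 0.0]
contact_force: [-1.6, -0.7, 5.7]
gripper_width: 0.297
grasp_force: 59.5
```

Knob gripped, so I pull along tool +x.

Call:
{"name": "send_rows", "arguments": {
  "steps": [
    {"translation": [0.5,0,0],"delta_rot": [0,0,0],"jaw": 2},
    {"translation": [1.2,0,0],"delta_rot": [0,0,0],"jaw": 2},
    {"translation": [2,0,0],"delta_rot": [0,0,0],"jaw": 2},
    {"translation": [2.8,0,0],"delta_rot": [0,0,0],"jaw": 2},
    {"translation": [3.5,0,0],"delta_rot": [0,0,0],"jaw": 2},
    {"translation": [4.1,0,0],"delta_rot": [0,0,0],"jaw": 2},
    {"translation": [4.5,0,0],"delta_rot": [0,0,0],"jaw": 2},
    {"translation": [4.8,0,0],"delta_rot": [0,0,0],"jaw": 2}
  ]
}}

```text
time: 3.3
tool_pos: [0.4504, 0.1577, 0.0751]
tool_rot: [0.002, -0.051, 0.999, 0.0]
contact_force: [1.5, 0.2, 6.1]
gripper_width: 0.303
grasp_force: 60.4
```

Call:
{"name": "send_rows", "arguments": {
  "steps": [
    {"translation": [0.2,0,0],"delta_rot": [0,0,0],"jaw": 2},
    {"translation": [0.4,0,0],"delta_rot": [0,0,0],"jaw": 2},
    {"translation": [0.5,0,0],"delta_rot": [0,0,0],"jaw": 2},
    {"translation": [0.6,0,0],"delta_rot": [0,0,0],"jaw": 2},
    {"translation": [0.7,0,0],"delta_rot": [0,0,0],"jaw": 2},
    {"translation": [0.8,0,0],"delta_rot": [0,0,0],"jaw": 2},
    {"translation": [0.8,0,0],"delta_rot": [0,0,0],"jaw": 2},
    {"translation": [0.8,0,0],"delta_rot": [0,0,0],"jaw": 2}
  ]
}}

```text
time: 4.1
tool_pos: [0.4497, 0.1576, 0.0754]
tool_rot: [0.012, -0.051, 0.999, 0.001]
contact_force: [32.3, 4.1, -20.6]
gripper_width: 0.297
grasp_force: 60.4
```

Call:
{"name": "send_rows", "arguments": {
  "steps": [
    {"translation": [-0.4,0,0],"delta_rot": [0,0,0],"jaw": 2},
    {"translation": [-0.6,0,0],"delta_rot": [0,0,0],"jaw": 2},
    {"translation": [-0.6,0,0],"delta_rot": [0,0,0],"jaw": 5},
    {"translation": [-0.6,0,0],"delta_rot": [0,0,0],"jaw": 5},
    {"translation": [-0.6,0,0],"delta_rot": [0,0,0],"jaw": 5},
    {"translation": [-0.6,0,-4],"delta_rot": [0,0,0],"jaw": 5},
    {"translation": [-0.6,0,-8],"delta_rot": [0,0,0],"jaw": 5},
    {"translation": [4,0,-12],"delta_rot": [0,0,0],"jaw": 5}
  ]
}}

```text
time: 4.9
tool_pos: [0.4117, 0.1534, 0.1886]
tool_rot: [0.0, -0.051, 0.999, 0.0]
contact_force: [-0.6, -0.6, 2.1]
gripper_width: 0.587
grasp_force: 0.0
```

```bash
python3 - <<'E'
from plant import *
import cv2,pickle
f=grab_frame("top");pickle.dump(f,open("f1.pkl","wb"))
c=f["pixels"][180:300,145:355];cv2.imwrite("pics/crop1.png",cv2.resize(c,None,fx=3.8,fy=3.8,interpolation=cv2.INTER_CUBIC))
s=state();print(s["tool_pos"],s["contact_force"],s["time"])
E
```

```text
[0.40882974 0.15388814 0.19528542] [0.59416973 3.27566875 3.39052952] 4.95
```

View pics/crop1.png

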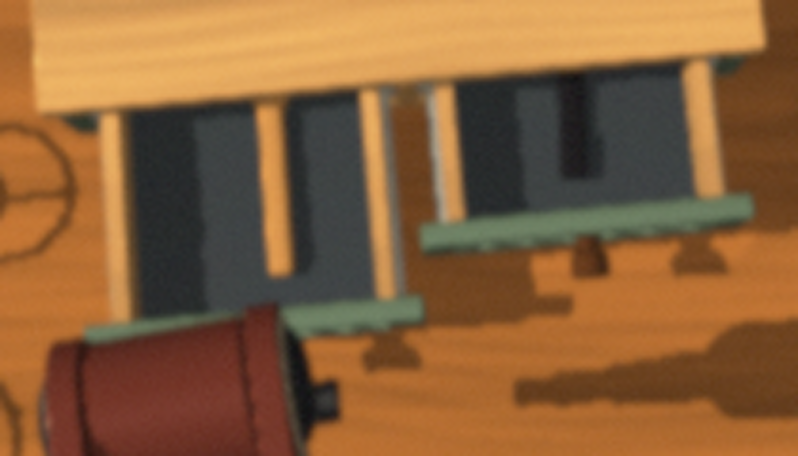

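The left drawer is now much further out: its front's right end is at crop (423,310), the right wall meets the front at (388,298), and the spatula's handle end is at (280,275).

```bash
python3 - <<'E'
import pickle
from h import *
from plant import state
f=pickle.load(open("f1.pkl","rb"));f0=pickle.load(open("f0.pkl","rb"))["top"]
O=np.array([.6445,.0532]);y=.1;A=np.array([[np.cos(y),np.sin(y)],[-np.sin(y),np.cos(y)]])
for n,a,b,z in[("hend",280,275,.06),("hL",258,102,.06),("hR",283,102,.06),("innerface",389,300,.097),("outerface",423,322,.097),("liner end",270,308,.097),("liner end",330,303,.097)]:
    x=w(f,*P(a,b),z);print(n,x.round(4),(A@(x[:2]-O)).round(4))
x=w(f0,*P(378,236),.097);print("before inner",(A@(x[:2]-O)).round(4))
for q in (-.105,-.1):
    c=O+A.T@[q,.1025];print(c,[rel(state(),[c[0],c[1],z],rot(.1)) for z in(.12,.064)])
E
```

```text
hend [0.5115 0.1444 0.06  ] [-0.1232  0.104 ]
hL [0.6397 0.1638 0.06  ] [0.0063 0.1106]
hR [0.6399 0.1454 0.06  ] [0.0046 0.0922]
innerface [0.491  0.0632 0.097 ] [-0.1518  0.0253]
outerface [0.4756 0.0391 0.097 ] [-0.1695  0.0028]
liner end [0.485 0.147 0.097] [-0.1494  0.1093]
liner end [0.4887 0.1048 0.097 ] [-0.1499  0.0669]
before inner [-0.1058  0.0292]
[0.52979164 0.14470542] [(array([-11.87,  -2.17,   7.63]), array([0.001, 0.009, 0.003])), (array([-11.82,  -2.17,  13.23]), array([0.001, 0.009, 0.003]))]
[0.53476666 0.14520459] [(array([-12.37,  -2.17,   7.63]), array([0.001, 0.009, 0.003])), (array([-12.32,  -2.18,  13.23]), array([0.001, 0.009, 0.003]))]
```

Call:
{"name": "send_rows", "arguments": {
  "steps": [
    {"translation": [-4,-1,0],"delta_rot": [0,0,0],"jaw": 5},
    {"translation": [-8,-2.1,1],"delta_rot": [0,0,0],"jaw": 5},
    {"translation": [-12.3,-2.2,3],"delta_rot": [0,0,0],"jaw": 5},
    {"translation": [-12.3,-2.2,5],"delta_rot": [0,0,0],"jaw": 5},
    {"translation": [-12.3,-2.2,7],"delta_rot": [0,0,0],"jaw": 5},
    {"translation": [-12.3,-2.2,9],"delta_rot": [0,0,0],"jaw": 5},
    {"translation": [-12.3,-2.2,10],"delta_rot": [0,0,0],"jaw": 5},
    {"translation": [-12.3,-2.2,10],"delta_rot": [0,0,0],"jaw": 5}
  ]
}}

```text
time: 5.75
tool_pos: [0.5329, 0.1439, 0.0843]
tool_rot: [-0.002, -0.051, 0.999, -0.0]
contact_force: [-0.2, -0.8, -0.1]
gripper_width: 0.587
grasp_force: 0.0
```

```bash
python3 - <<'E'
from h import *
from plant import *
f=grab_frame("wrist");cv2.imwrite("pics/wrist1.png",f["pixels"])
s=state();print(s["time"],s["tool_pos"],s["contact_force"]);print(rel(s,[.5345,.1452,.0635],rot(.1)))
E
```

```text
5.8 [0.53401643 0.14407797 0.08592103] [0.46101683 0.87322403 0.36642906]
(array([-0.06,  0.11,  2.24]), array([-0.   , -0.002,  0.002]))
```

View pics/wrist1.png

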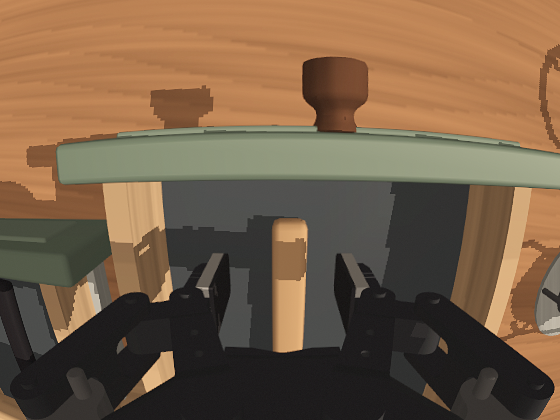

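The wrist view shows the handle at about (290,290), centred between the pads at 215 and 350 and ahead of the palm. I go down and close.

Call:
{"name": "send_rows", "arguments": {
  "steps": [
    {"translation": [0,0.1,0.8],"delta_rot": [0,0,0],"jaw": 5},
    {"translation": [0,0.1,1.6],"delta_rot": [0,0,0],"jaw": 5},
    {"translation": [0,0.1,2.1],"delta_rot": [0,0,0],"jaw": 4},
    {"translation": [0,0.1,2.1],"delta_rot": [0,0,0],"jaw": 3},
    {"translation": [0,0.1,2.1],"delta_rot": [0,0,0],"jaw": 2.4},
    {"translation": [0,0.1,2.1],"delta_rot": [0,0,0],"jaw": 1},
    {"translation": [0,0.1,2.1],"delta_rot": [0,0,0],"jaw": 1},
    {"translation": [0,0.1,2.1],"delta_rot": [0,0,0],"jaw": 1}
  ]
}}

```text
time: 6.6
tool_pos: [0.5351, 0.1452, 0.0661]
tool_rot: [0.0, -0.051, 0.999, 0.0]
contact_force: [0.1, -0.4, 1.5]
gripper_width: 0.187
grasp_force: 60.5
```

```bash
python3 - <<'E'
from h import *
from plant import *
s=state();print(s["time"],s["tool_pos"],s["contact_force"],s["grasp_force"],s["gripper_width"]*8.54,s["joint_pos"])
# pivot about blade end; spatula mid own x -.013
O=np.array([.6445,.0532]);y=.1;c,sn=np.cos(y),np.sin(y);A=np.array([[c,sn],[-sn,c]])
g=np.append(A@(s["tool_pos"][:2]-O),s["tool_pos"][2]);print(g)
piv=np.array([.09,g[1],.054])   # near blade end, slightly over floor
for th,lift,sl in[(.06,.003,0),(.12,.004,0),(.18,.004,0),(.24,.004,0),(.3,.004,0),(.3,.004,.03),(.3,.004,.06),(.3,.004,.09),(.3,.004,.12),(.3,.004,.14)]:
    v=Ro.from_euler('y',th).apply(g-piv)+piv+[0,0,lift]+np.array([-np.cos(th),0,np.sin(th)])*sl
    p=np.append(O+A.T@v[:2],v[2])
    print(th,sl,v.round(3),*rel(s,p,rot(y,th)))
E
```

```text
6.6 [0.53514103 0.14515292 0.06607731] [ 0.104787   -0.37237519  1.50900047] 60.505603551864624 1.5997405823288144 [ 1.30635038e-01  6.72259580e-02  1.91545054e+00  2.72240491e-05
  1.15792232e+00 -1.54238120e+00]
[-0.09963265  0.10241121  0.06607731]
0.06 0 [-0.099  0.102  0.08 ] [-0.11 -0.   -1.43] [-0.     0.061  0.002]
0.12 0 [-0.097  0.102  0.093] [-0.28 -0.   -2.66] [-0.     0.121  0.002]
0.18 0 [-0.094  0.102  0.104] [-0.53 -0.   -3.77] [-0.     0.181  0.002]
0.24 0 [-0.091  0.102  0.115] [-0.84 -0.   -4.87] [-0.     0.241  0.002]
0.3 0 [-0.088  0.102  0.126] [-1.21 -0.   -5.95] [-0.     0.301  0.002]
0.3 0.03 [-0.116  0.102  0.134] [ 1.66  0.   -6.84] [-0.     0.301  0.002]
0.3 0.06 [-0.145  0.102  0.143] [ 4.52  0.01 -7.73] [-0.     0.301  0.002]
0.3 0.09 [-0.174  0.102  0.152] [ 7.39  0.02 -8.62] [-0.     0.301  0.002]
0.3 0.12 [-0.202  0.102  0.161] [10.25  0.02 -9.51] [-0.     0.301  0.002]
0.3 0.14 [-0.221  0.102  0.167] [ 12.16   0.03 -10.1 ] [-0.     0.301  0.002]
```

Call:
{"name": "send_rows", "arguments": {
  "steps": [
    {"translation": [-0.1,0,-0.8],"delta_rot": [0,0.03,0],"jaw": 1},
    {"translation": [-0.1,0,-1.4],"delta_rot": [0,0.06,0],"jaw": 1},
    {"translation": [-0.2,0,-2.1],"delta_rot": [0,0.09,0],"jaw": 1},
    {"translation": [-0.3,0,-2.7],"delta_rot": [0,0.12,0],"jaw": 1},
    {"translation": [-0.5,0,-3.8],"delta_rot": [0,0.18,0],"jaw": 1},
    {"translation": [-0.8,0,-4.9],"delta_rot": [0,0.24,0],"jaw": 1},
    {"translation": [-1.1,0,-5.6],"delta_rot": [0,0.28,0],"jaw": 1},
    {"translation": [-1.1,0,-5.6],"delta_rot": [0,0.28,0],"jaw": 1}
  ]
}}

```text
time: 7.4
tool_pos: [0.5472, 0.1463, 0.1223]
tool_rot: [-0.138, -0.05, 0.989, -0.007]
contact_force: [0.2, 0.4, -1.4]
gripper_width: 0.189
grasp_force: 60.3
```

```bash
python3 - <<'E'
from h import *
from plant import *
import pickle
f=grab_frame("wrist");cv2.imwrite("pics/wrist2.png",f["pixels"])
g=grab_frame("scene");t=grab_frame("top");pickle.dump([g,t],open("f2.pkl","wb"))
a=cv2.resize(g["pixels"][130:270,150:350],(560,392));cv2.imwrite("pics/m2.png",np.vstack([a[:300],cv2.resize(t["pixels"][180:290,145:355],(560,293))]))
s=state();print(s["time"],s["tool_pos"],s["tool_rot"],s["contact_force"],s["grasp_force"],s["gripper_width"]*8.54)
E
```

```text
7.55 [0.54501132 0.14615517 0.12079868] [-0.13970105 -0.05059817  0.98887402 -0.00718395] [-0.69043509 -0.18458855 -0.48388797] 60.2712607383728 1.602810719360695
```

View pics/m2.png

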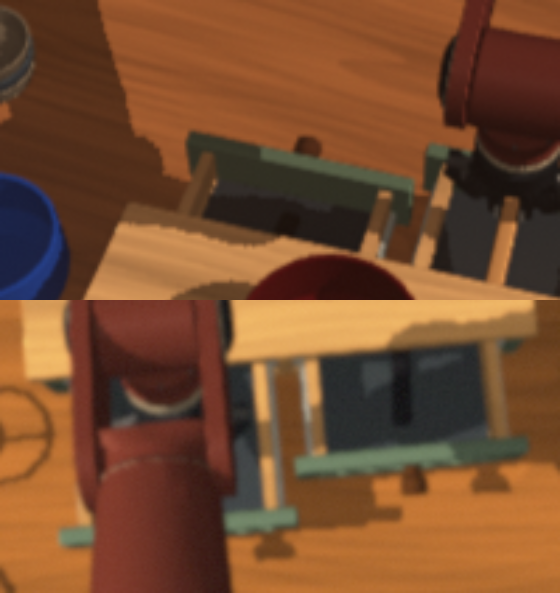

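The spatula is in the fingers, slanting out of the gap (upper panel (508,230)), with almost no contact force. I draw it out along its own axis (tool +x).

Call:
{"name": "send_rows", "arguments": {
  "steps": [
    {"translation": [0.8,0,0],"delta_rot": [0,0,0],"jaw": 1},
    {"translation": [2,0,0],"delta_rot": [0,0,0],"jaw": 1},
    {"translation": [3.5,0,0],"delta_rot": [0,0,0],"jaw": 1},
    {"translation": [5,0,0],"delta_rot": [0,0,0],"jaw": 1},
    {"translation": [6.5,0,0],"delta_rot": [0,0,0],"jaw": 1},
    {"translation": [8,0,0],"delta_rot": [0,0,0],"jaw": 1},
    {"translation": [9.5,0,0],"delta_rot": [0,0,0],"jaw": 1},
    {"translation": [9.5,0,0],"delta_rot": [0,0,0],"jaw": 1}
  ]
}}

```text
time: 8.35
tool_pos: [0.4529, 0.1369, 0.1482]
tool_rot: [-0.139, -0.051, 0.989, -0.007]
contact_force: [-0.7, 0.6, -0.2]
gripper_width: 0.188
grasp_force: 60.2
```

Call:
{"name": "send_rows", "arguments": {
  "steps": [
    {"translation": [1.5,0,0],"delta_rot": [0,0,0],"jaw": 1},
    {"translation": [3,0,0],"delta_rot": [0,0,0],"jaw": 1},
    {"translation": [4,0,0],"delta_rot": [0,0,0],"jaw": 1},
    {"translation": [4.7,0,0],"delta_rot": [0,0,0],"jaw": 1},
    {"translation": [5,0,0],"delta_rot": [0,0,0],"jaw": 1},
    {"translation": [5,0,0],"delta_rot": [0,0,0],"jaw": 1},
    {"translation": [5,0,0],"delta_rot": [0,0,0],"jaw": 1},
    {"translation": [5,0,0],"delta_rot": [0,0,0],"jaw": 1}
  ]
}}

```text
time: 9.15
tool_pos: [0.4073, 0.132, 0.1615]
tool_rot: [-0.139, -0.051, 0.989, -0.007]
contact_force: [0.3, 0.0, 0.1]
gripper_width: 0.181
grasp_force: 60.3
```

```bash
python3 - <<'E'
from h import *
from plant import *
t=grab_frame("top")
cv2.imwrite("pics/t3.png",cv2.resize(t["pixels"][180:310,145:355],None,fx=3,fy=3))
s=state();print(s["time"],s["tool_pos"],s["contact_force"],s["grasp_force"],s["gripper_width"]*8.54)
p=s["tool_pos"]
for dx,z,th in[(0,.2,.28),(0,.26,.1),(0,.26,0.)]: print(rel(s,[p[0]+dx,p[1],z],rot(.1,th)))
E
```

```text
9.2 [0.40728264 0.13198965 0.16153212] [ 0.26313954  0.28796156 -1.96812793] 60.26087522506714 1.5916841160237691
(array([ 1.06, -0.  , -3.7 ]), array([-0.001, -0.   ,  0.002]))
(array([ 2.72, -0.  , -9.46]), array([-0.   , -0.18 ,  0.002]))
(array([ 2.72, -0.  , -9.46]), array([-0.   , -0.28 ,  0.002]))
```

View pics/t3.png

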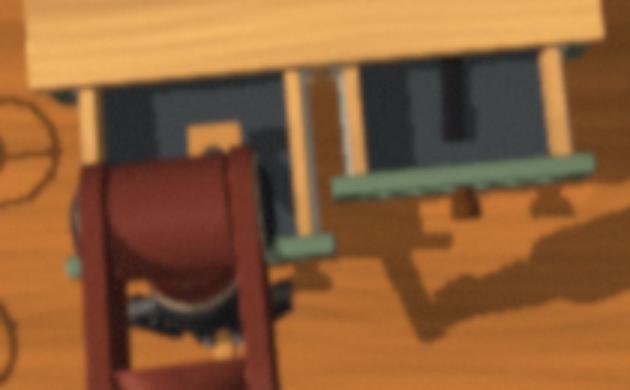

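The blade end at (213,125) is clear of the board edge (row ~82). I lift first, then level.

Call:
{"name": "send_rows", "arguments": {
  "steps": [
    {"translation": [0.4,0,-1.2],"delta_rot": [0,0,0],"jaw": 1},
    {"translation": [1,0,-3.5],"delta_rot": [0,0,0],"jaw": 1},
    {"translation": [1.6,0,-5.5],"delta_rot": [0,-0.04,0],"jaw": 1},
    {"translation": [2.2,0,-7.5],"delta_rot": [0,-0.1,0],"jaw": 1},
    {"translation": [2.6,0,-9],"delta_rot": [0,-0.16,0],"jaw": 1},
    {"translation": [2.7,0,-9.5],"delta_rot": [0,-0.22,0],"jaw": 1},
    {"translation": [2.7,0,-9.5],"delta_rot": [0,-0.26,0],"jaw": 1},
    {"translation": [2.7,0,-9.5],"delta_rot": [0,-0.28,0],"jaw": 1}
  ]
}}

```text
time: 10.0
tool_pos: [0.4073, 0.1321, 0.2619]
tool_rot: [0.001, -0.051, 0.999, 0.0]
contact_force: [0.5, 0.1, -0.1]
gripper_width: 0.187
grasp_force: 60.3
```

Call:
{"name": "send_rows", "arguments": {
  "steps": [
    {"translation": [0,0,0],"delta_rot": [0,0,0],"jaw": 1},
    {"translation": [0,0,0],"delta_rot": [0,0,0],"jaw": 1},
    {"translation": [0,0,0],"delta_rot": [0,0,0],"jaw": 1},
    {"translation": [0,0,0],"delta_rot": [0,0,0],"jaw": 1},
    {"translation": [0,0,0],"delta_rot": [0,0,0],"jaw": 1},
    {"translation": [0,0,0],"delta_rot": [0,0,0],"jaw": 1},
    {"translation": [0,0,0],"delta_rot": [0,0,0],"jaw": 1},
    {"translation": [0,0,0],"delta_rot": [0,0,0],"jaw": 1}
  ]
}}

```text
time: 10.8
tool_pos: [0.4074, 0.132, 0.2604]
tool_rot: [-0.0, -0.051, 0.999, -0.0]
contact_force: [0.1, -0.3, -1.2]
gripper_width: 0.182
grasp_force: 60.3
```

```bash
python3 - <<'E'
from h import *
from plant import *
t=grab_frame("top")
im=t["pixels"][170:330,145:355]
cv2.imwrite("pics/t4.png",cv2.resize(im,None,fx=3,fy=3))
s=state();print(s["time"],s["tool_pos"],s["tool_rot"],s["contact_force"],s["grasp_force"])
# beech-coloured points above z .15 ahead of the gripper
for v in range(180,260,3):
    for u in range(190,245,3):
        x=w(t,u,v);b,g,r=t["pixels"][v,u].astype(int)
        if .15<x[2]<.3 and r>140 and g>90: print((u,v),x.round(3),(r,g,b))
E
```

```text
10.85 [0.40735918 0.13203996 0.26041913] [-3.05698547e-05 -5.10829114e-02  9.98694415e-01  1.06259779e-06] [-0.57677277  0.13282405 -0.35788557] 60.25409460067749
(202, 207) [0.604 0.168 0.248] (np.int64(149), np.int64(105), np.int64(59))
(205, 207) [0.604 0.16  0.249] (np.int64(171), np.int64(118), np.int64(64))
(208, 207) [0.604 0.153 0.246] (np.int64(177), np.int64(122), np.int64(65))
(211, 207) [0.603 0.146 0.251] (np.int64(183), np.int64(127), np.int64(67))
(214, 207) [0.603 0.138 0.251] (np.int64(200), np.int64(137), np.int64(72))
(217, 207) [0.605 0.132 0.245] (np.int64(191), np.int64(131), np.int64(70))
(202, 210) [0.597 0.168 0.246] (np.int64(217), np.int64(148), np.int64(76))
(205, 210) [0.596 0.16  0.251] (np.int64(215), np.int64(148), np.int64(73))
(208, 210) [0.597 0.153 0.245] (np.int64(218), np.int64(149), np.int64(79))
(211, 210) [0.597 0.146 0.247] (np.int64(219), np.int64(149), np.int64(78))
(214, 210) [0.597 0.139 0.247] (np.int64(216), np.int64(148), np.int64(75))
(217, 210) [0.597 0.131 0.248] (np.int64(208), np.int64(143), np.int64(73))
(202, 213) [0.589 0.167 0
[... 4289 characters left out ...]
), np.int64(60))
(208, 249) [0.502 0.15  0.252] (np.int64(179), np.int64(128), np.int64(77))
(211, 249) [0.502 0.143 0.253] (np.int64(220), np.int64(151), np.int64(79))
(214, 249) [0.502 0.136 0.253] (np.int64(176), np.int64(120), np.int64(64))
(211, 252) [0.495 0.142 0.255] (np.int64(220), np.int64(153), np.int64(81))
(214, 252) [0.495 0.135 0.254] (np.int64(188), np.int64(129), np.int64(67))
(211, 255) [0.488 0.142 0.256] (np.int64(221), np.int64(153), np.int64(80))
(214, 255) [0.488 0.135 0.254] (np.int64(194), np.int64(133), np.int64(69))
(211, 258) [0.481 0.142 0.254] (np.int64(222), np.int64(154), np.int64(80))
(214, 258) [0.481 0.135 0.254] (np.int64(199), np.int64(137), np.int64(70))
```

View pics/t4.png

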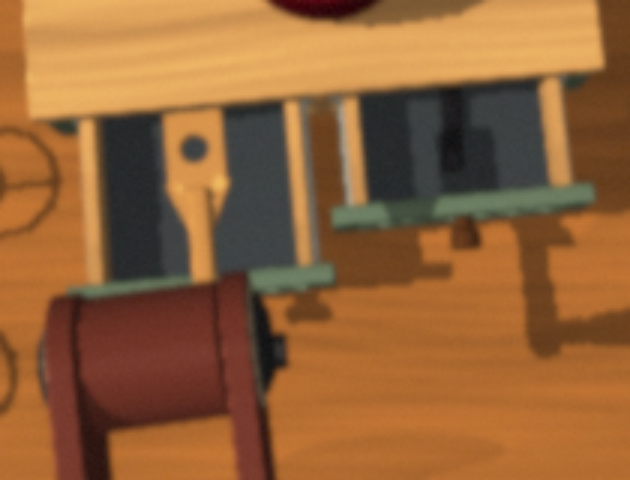

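The spatula is held level at z ≈ 0.25 (blade with its hole at (193,148)), free in the air and well above the board. Everything else is where it was, so I hand in.

```bash
python3 -c "
from plant import *
print(job_done())"
```

```text
the job is handed in; nothing more can be done
None
```

The job is handed in after 10.9 s: the left drawer was pulled to its stop, the spatula drawn out through the gap, and it ended gripped, still and level at about z = 0.25 m; the verdict itself was not reported back.

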